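# Spin-check the four-bladed fan

### The arm

A 6-joint arm with a two-finger parallel gripper is mounted at the origin on the work surface. World frame = base frame: x ahead of the robot, y to its left, z up, the work surface at z = 0. Lengths are in mm, angles in degrees, forces in N, time in s.
With the tool pointing down it reaches from about 350 to 850 mm from the base axis. Payload 8.1 kg.
Tool frame: the origin (TCP) lies on the mounting face of the last link; the fingertips stand 173 mm ahead of it and the grasp point (between the pads) lies 155 mm ahead of it; z points along the fingers, y is the direction in which the jaws open and shut (so a half turn about z gives the same grasp; the last joint's range is limited). The gripper opens to 85 mm and grips with 20 to 120 N. Pads are 22 mm wide; open, the fingers measure 114 mm over their backs; the gripper's body (76 mm by 85 mm) begins 54 mm behind the grasp point. The pads swing forward as they close: fully open they stand 13 mm farther back than shut.
Start: joints at [61.627, 7.471, 85.268, -0, 87.261, -4.893], TCP at [239.036, 550.335, 404.692] pointing down, gripper open.
Joint ranges: [-169.43, 169.43], [-51.17, 129.36], [1.28, 143.12], [-76.62, 256.62], [0, 156.53], [-152.29, 152.29]. Speed limits (degrees/s): [136.94, 136.94, 159.86, 180, 180, 180].

### API

Orientations are given as [roll, pitch, yaw] about the fixed x, y, z axes, in that order (R = Rz(yaw) Ry(pitch) Rx(roll)).
In Python, from bench import * gives the robot as it stands.
- The arm moves only by the shell command python3 -m jog 'ROWS' [FORCE]. ROWS is JSON, a list of rows, each an object of numbers: "tx", "ty", "tz": the shift along the tool's x, y, z as a fraction of full scale; "ax", "ay", "az": the turn, a rotation vector about the tool's x, y, z as a fraction of full scale; "hand": the opening, from 0 (shut) to 1 (fully open). A call has 1 to 5 rows; each row is the pose to reach, as a shift and turn from the pose commanded when the call began, along the tool's axes at that moment; what a row does not reach only later rows make up. Full scale, the value 1, is 150 mm for a shift and 45 degrees for a turn. A row lasts 1/12 s, in which the tool goes at most 41.7 mm and 7.16 degrees, less where a joint would pass 70% of its speed; a pose out of reach is approached as far as the arm can. A call with a number of a shift or a turn outside -1 to 1 is refused whole. A call with a gripper value outside its range is refused whole. The fingers move at their own pace and stop on an object; FORCE is the grip in N (left out, the last holds). Time passes only in rows, so rows that repeat a pose let the fingers close. It gives the time, the measured TCP pose, the force and the opening at its end, in the units of the state.
- sense(): the state, without advancing time (a new reading comes with each control period).
- snapshot(name): name is "scene" or "top" or "wrist"; returns a dict with "pixels" (480x640x3 uint8, red, green, blue), "z_map" (480x640 float32, mm along the optical axis (not along the pixel's ray), 0 where there is no reading), "intrinsics" (3x3 intrinsics, pixels), "D" ([k1, k2, p1, p2, k3] as OpenCV has them; the pictures are not rectified), "R" (3x3) and "t" (3): a world point X has camera coordinates R X + t. Camera axes: x right, y down, z forward; pixel columns grow to the right and rows downward; lengths in mm; the calibration is good to about 2 mm. A picture is of the moment at which its call begins.
- hand_in(): hands the job in, once; it reports no verdict.
The state is a dict: "time": time; "joint_pos": joint angles; "qd": joint speeds; "joint_efforts": joint torques, N m; "tool_pos": TCP position; "tcp_rot": TCP orientation; "ft_force": force on the tool from outside, world axes, zero at the start; "wrist_torque": the same for the moment, N m; "finger_gap": finger opening in mm.
Only numpy, scipy, OpenCV 4.12 (cv2) and the standard library are available. Lean on these libraries where they do the work, as an engineer would, in place of code of your own. Each camera call takes 0.05 s, during which the arm holds its last target.

### The job

Check that the large four-bladed fan on the repair bench runs freely: flick a blade so that the rotor spins anticlockwise (seen from above) and runs on by itself, going round at least one full turn in all, then keep clear and let it run down to rest on its own. Do not turn the small six-bladed fan.

Things in the scene. Friction and masses are not known exactly. Their poses are not given: they have to be found in the camera images.
- fan_base: Large fan's fixed part: steel plate 150 mm square, 4 mm thick, fastened to the bench, with a motor 56 mm across and upright shaft in its middle, up to 44 mm above the bench; dark four-bladed rotor on top, open above and all round. Origin: plate's middle at bench height, on the rotor's axis; z up.
- fan_hub (a point): Rotor of the large fan. Point on its axis in the hub's top, 82 mm above the bench (nut 4 mm higher); x, y, -x, -y point along the four blades, z up. Hub 52 mm across. Blades end 90 mm from the axis, are 3 mm thick, pitched, 17 mm to each side of their centre lines seen from above; upper edge at 80 mm height is the rear one in anticlockwise turning, front edge at 52 mm.
- fan_rotor (a joint): Turning angle of the large rotor, rad, growing anticlockwise seen from above and counting on past full turns, no stop; starts at rest between -0.75 and 0.75. Light bearing: well under 1 N at a blade moves it; let go at 4 rad/s it runs on some 3 to 4 s, about one turn.
- small_tip (a point): Bystander, not to be turned: smaller fan alike in make, six blades ending 55 mm from its axis, 51 mm high (nut 4 mm more), on a 100 mm square plate fixed to the bench; axes of the fans 0.3 m or more apart, on the robot's left and right. Point on one blade, 43 mm from the axis, 42 mm above the bench; x outward along the blade, z up. Turns at a touch.
Not all that is in view belongs to the job. What is shaped like the fan_base but red is not meant.

How it is judged (in metres and radians):
On the way, in this order (a step that is already met when the one before it is completed fails the run):
1. the rotor of the four-bladed fan spins anticlockwise by itself, faster than 1.2 rad/s, with nothing touching it (velocity of joint fan_rotor above 1.2 rad/s and contact force between fan_rotor and anything else below 0.05 N), for 0.3 s.
2. a full turn done (joint beyond 5.5 rad), the rotor runs down by itself, slower than 0.6 rad/s but still turning, with nothing touching it (value of joint fan_rotor above 5.5 rad and velocity of joint fan_rotor between 0.05 and 0.6 rad/s and contact force between fan_rotor and anything else below 0.05 N), for 0.1 s.
At the end, for the whole second after the job is handed in: The joint of the four-bladed fan has gone beyond 5.5 rad anticlockwise (a full turn from any start is enough), its rotor is at rest (under 0.15 rad/s), and the small fan's marked blade is within 15 mm of where it was (value of joint fan_rotor above 5.5 rad and velocity of joint fan_rotor between -0.15 and 0.15 rad/s and distance of small_tip from where it was at the start of the episode below 0.015 m); the robot touches nothing.
It fails at once if the small six-bladed fan is turned (its marked blade moves more than 15 mm) (distance of small_tip from where it was at the start of the episode above 0.015 m).
It also fails if it takes over 42 s, if anything falls off the work surface, if the arm or the gripper's body presses on something with over 40 N, if the wrist force passes 120 N, or if a joint passes its speed limit or range.

## Working session

There is one attempt and no reset: what is moved stays moved. The work goes in short steps, Python scripts to look and compute and a shell command to move; the robot and the scene stay as the last step left them, time stands still between calls to the robot, and variables do not carry over. Pictures are saved under pics/ and viewed, and the job is handed in when it is done.

```bash
mkdir -p pics; ls; python3 - <<'E'
from bench import *
import cv2
s=sense();print(s)
for n in("scene","top"):
    d=snapshot(n);cv2.imwrite(f"pics/{n}0.png",d["pixels"][:,:,::-1]);print(n,d["intrinsics"].tolist(),d["D"],d["R"].tolist(),d["t"])
E
```

```text
pics
{'time': 0.0, 'joint_pos': array([ 6.16266612e+01,  7.51615206e+00,  8.53293550e+01,  1.97602489e-04,
        8.72622142e+01, -4.89512944e+00]), 'qd': array([-0.01343624,  0.05312523, -0.07030328,  0.06449656,  0.06264164,
        0.12230591]), 'joint_efforts': array([-9.76453412e-04, -5.69422674e+01, -5.00529242e+01, -4.24160507e-04,
        1.51704153e-02,  1.83504591e-05]), 'tool_pos': array([238.92905576, 550.12407079, 403.63252541]), 'tcp_rot': array([-1.79892688e+02, -9.38872861e-03,  1.56521772e+02]), 'ft_force': array([-0.32436626,  0.89871806,  0.07545571]), 'wrist_torque': array([-0.00703706,  0.00385611,  0.09320013]), 'finger_gap': 85.47912563521733}
scene [[462.69812737971745, 0.0, 318.5071584211998], [0.0, 462.69812737971745, 233.37605544889456], [0.0, 0.0, 1.0]] [0.0106024 0.        0.        0.        0.       ] [[-0.42132827795234923, 0.906895802854942, -0.004741831059663896], [0.6026492462378277, 0.2760656751142167, -0.7487333497532416], [-0.6777140755559722, -0.31832019381092086, -0.6628543475044059]] [ 312.87201846 -285.19314425 1242.84725238]
top [[533.6459431410588, 0.0, 312.89269912225575], [0.0, 533.6459431410588, 232.5405972102688], [0.0, 0.0, 1.0]] [-0.08531062  0.          0.          0.          0.        ] [[-0.04951014768621509, -0.9987722275568026, -0.001668153863192228], [-0.9762555559379952, 0.048746496971071356, -0.21106602884700604], [0.210888204450332, -0.008821365782657358, -0.9774703825331198]] [-15.49134465 599.31957459 956.79795818]
```

View pics/scene0.png

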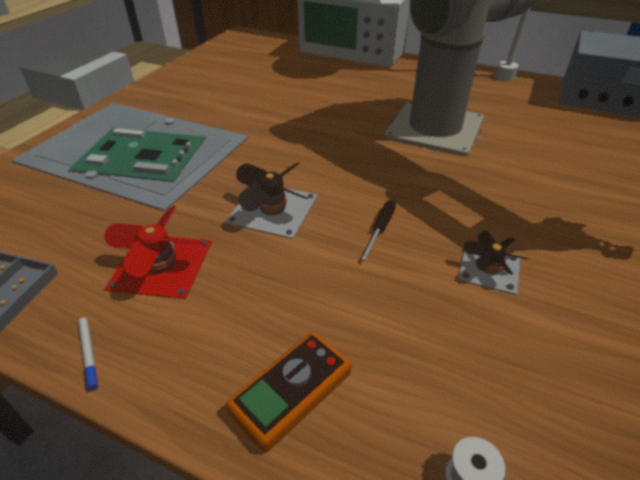

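View pics/top0.png

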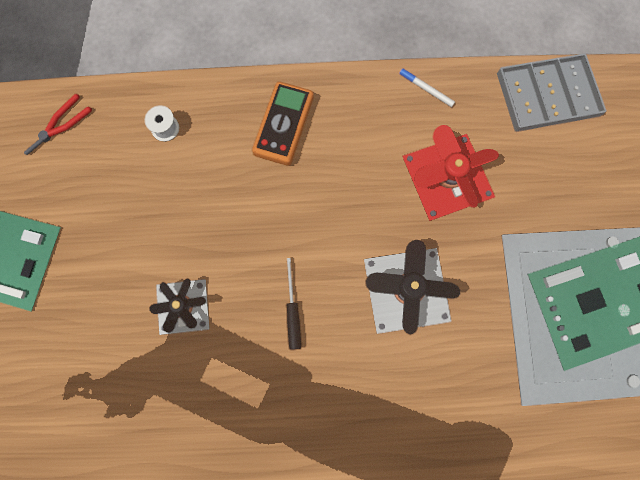

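The scene view shows the large fan's nut at about (270,176). The top view has it at (415,286), with blades roughly along the image axes. The small fan is at (176,305) in the top view and the red decoy at (458,163).

```bash
cat > h.py <<'E'
from bench import *
import cv2, numpy as np
def ray(d,uv):
    n=cv2.undistortPoints(np.array([[uv]],float),d["intrinsics"],d["D"])[0,0]
    R=np.array(d["R"]);t=np.array(d["t"]);v=R.T@np.array([n[0],n[1],1]);return -R.T@t,v
def onplane(d,uv,z):
    c,v=ray(d,uv);return c+v*(z-c[2])/v[2]
def tri(r1,r2):
    A=np.stack([r1[1],-r2[1]],1);s=np.linalg.lstsq(A,r2[0]-r1[0],rcond=None)[0]
    p=r1[0]+s[0]*r1[1];q=r2[0]+s[1]*r2[1];return (p+q)/2,np.linalg.norm(p-q)
E
python3 - <<'E'
from h import *
S=snapshot("scene");T=snapshot("top")
def nut(d,c,r=14):
    h=cv2.cvtColor(d["pixels"],cv2.COLOR_RGB2HSV).astype(int)
    m=((h[...,0]>10)&(h[...,0]<30)&(h[...,1]>90)&(h[...,2]>120)).astype(np.uint8)
    n,l,st,ce=cv2.connectedComponentsWithStats(m)
    b=[(np.hypot(*(ce[i]-c)),st[i,4],ce[i]) for i in range(1,n) if np.hypot(*(ce[i]-c))<r and 3<st[i,4]<150]
    b.sort(key=lambda a:a[0]);print(b[:3]);return b[0][2]
for nm,s,t in(("big",(270,176),(415,286)),("small",(495,247),(176,305))):
    p,e=tri(ray(S,nut(S,s)),ray(T,nut(T,t)));print(nm,p,e)
    if nm=="big":big=p
# blade direction: dark mask in top
h=cv2.cvtColor(T["pixels"],cv2.COLOR_RGB2HSV).astype(int)
m=(h[...,2]<75)
ax=onplane(T,(415,286),86)
ys,xs=np.nonzero(m)
sel=(np.hypot(xs-415,ys-286)<60);P=np.array([onplane(T,(x,y),66) for x,y in zip(xs[sel],ys[sel])])[:,:2]-big[:2]
r=np.hypot(*P.T);a=np.degrees(np.arctan2(P[:,1],P[:,0]))
k=(r>45)&(r<95)
print(k.sum(),np.degrees(np.angle(np.exp(4j*np.radians(a[k])).mean()))/4)
print(np.histogram(a[k],bins=np.arange(-180,181,10))[0],r[r<110].max())
cv2.imwrite("pics/crop.png",cv2.resize(T["pixels"][220:350,340:490,::-1],None,fx=5,fy=4.6))
print(sense()["time"])
# z heights around
from numpy.linalg import inv
E
```

```text
[(np.float64(0.7824246709114862), np.int32(19), array([269.73684211, 175.26315789]))]
[(np.float64(1.4294296872421839), np.int32(52), array([414.57692308, 284.63461538]))]
big [ 486.08481733 -227.24514904   82.74721   ] 0.6375024866221843
[(np.float64(1.7269366212031094), np.int32(31), array([496.4516129 , 246.06451613]))]
[(np.float64(1.0107836927203255), np.int32(56), array([175.46428571, 304.14285714]))]
small [474.63812207 221.30894872  52.90084913] 0.2804973770439738
1498 -9.572575964076576
[ 38   0   0   0   0   0  29 129 128  42   0   0   0   0  12  71 132 131
  75   3   0   0   0   2  60 130 137  78   4   0   0   0   0  28 129 140] 88.50687690661353
0.2
```

View pics/crop.png

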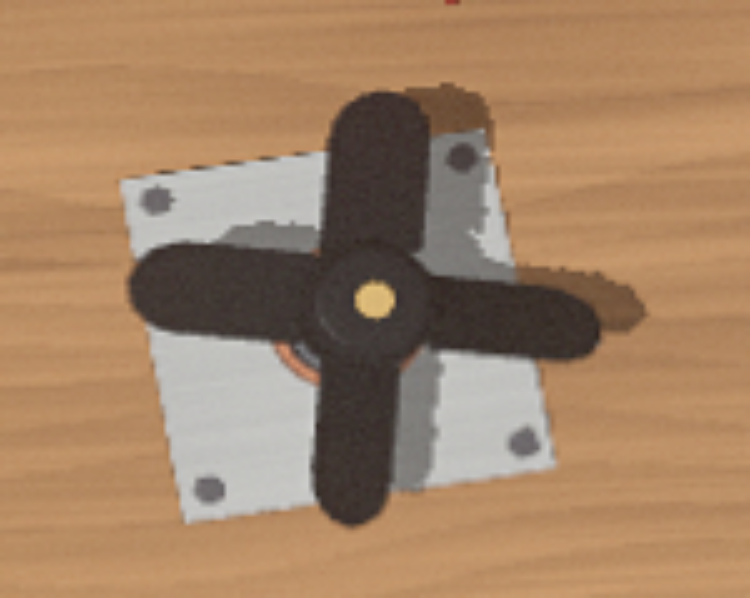

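Measured: big axis (486,-227), nut about 83 mm, blades at about -8, 82, 172 and 262 degrees. The small fan is at (475,221).

I plan to sweep the shut fingers in -y along x≈420, past the blade at 172° on the side nearest the robot. That drives it anticlockwise, and the straight line then carries the tool off the rotor disc. First I move over, staying high.

```bash
python3 -m jog '[{"tx":-0.96,"ty":-0.38,"az":0.7,"hand":0},{"tx":-0.96,"ty":-0.38,"az":0.7,"hand":0},{"tx":-0.96,"ty":-0.38,"az":0.7,"hand":0},{"tx":-0.96,"ty":-0.38,"az":0.7,"hand":0},{"tx":-0.96,"ty":-0.38,"az":0.7,"hand":0}]' 20
python3 -m jog '[{"az":0.776,"hand":0},{"az":0.776,"hand":0},{"az":0.776,"hand":0},{"az":0.776,"hand":0},{"az":0.776,"hand":0}]'
```

```text
invalid input at $[0]: expected keys tx, ty, tz, ax, ay, az, hand
invalid input at $[0]: expected keys tx, ty, tz, ax, ay, az, hand
```

```bash
python3 -m jog '[{"tx":-0.96,"ty":-0.38,"tz":0,"ax":0,"ay":0,"az":0.7,"hand":0},{"tx":-0.96,"ty":-0.38,"tz":0,"ax":0,"ay":0,"az":0.7,"hand":0},{"tx":-0.96,"ty":-0.38,"tz":0,"ax":0,"ay":0,"az":0.7,"hand":0},{"tx":-0.96,"ty":-0.38,"tz":0,"ax":0,"ay":0,"az":0.7,"hand":0},{"tx":-0.96,"ty":-0.38,"tz":0,"ax":0,"ay":0,"az":0.7,"hand":0}]' 20
python3 -m jog '[{"tx":0,"ty":0,"tz":0,"ax":0,"ay":0,"az":0.776,"hand":0},{"tx":0,"ty":0,"tz":0,"ax":0,"ay":0,"az":0.776,"hand":0},{"tx":0,"ty":0,"tz":0,"ax":0,"ay":0,"az":0.776,"hand":0},{"tx":0,"ty":0,"tz":0,"ax":0,"ay":0,"az":0.776,"hand":0},{"tx":0,"ty":0,"tz":0,"ax":0,"ay":0,"az":0.776,"hand":0}]'
```

```text
time: 0.62
tool_pos: [351.9, 437.1, 404.5]
tcp_rot: [180.0, 0.1, 124.3]
ft_force: [0.1, 1.2, 0.4]
finger_gap: 25.3
time: 1.03
tool_pos: [348.4, 440.6, 404.5]
tcp_rot: [-180.0, 0.0, 89.7]
ft_force: [0.1, -0.3, 0.5]
finger_gap: -0.0
```

```bash
for i in 1 2 3 4; do python3 -m jog '[{"tx":-0.22,"ty":0.12,"tz":0,"ax":0,"ay":0,"az":0,"hand":0},{"tx":-0.45,"ty":0.12,"tz":0,"ax":0,"ay":0,"az":0,"hand":0},{"tx":-0.68,"ty":0.12,"tz":0,"ax":0,"ay":0,"az":0,"hand":0},{"tx":-0.9,"ty":0.12,"tz":0,"ax":0,"ay":0,"az":0,"hand":0},{"tx":-0.9,"ty":0.12,"tz":0,"ax":0,"ay":0,"az":0,"hand":0}]'|grep -E 'time|pos'; done
```

```text
time: 1.45
tool_pos: [366.7, 301.8, 404.2]
time: 1.87
tool_pos: [385.0, 166.9, 404.6]
time: 2.28
tool_pos: [403.2, 31.9, 404.7]
time: 2.7
tool_pos: [421.4, -102.9, 404.6]
```

```bash
python3 -m jog '[{"tx":0,"ty":0,"tz":0.8,"ax":0,"ay":0,"az":0,"hand":0},{"tx":0,"ty":0,"tz":0.8,"ax":0,"ay":0,"az":0,"hand":0},{"tx":0,"ty":0,"tz":0.8,"ax":0,"ay":0,"az":0,"hand":0},{"tx":0,"ty":0,"tz":0.8,"ax":0,"ay":0,"az":0,"hand":0},{"tx":0,"ty":0,"tz":0.8,"ax":0,"ay":0,"az":0,"hand":0}]'
python3 - <<'E'
from h import *
for n in("top","scene"):
    T=snapshot(n);cv2.imwrite(f"pics/{n}1.png",T["pixels"][:,:,::-1])
print(sense()["tool_pos"])
E
```

```text
time: 3.12
tool_pos: [420.6, -98.1, 283.3]
tcp_rot: [-179.7, -0.1, 90.1]
ft_force: [0.4, -0.7, 1.3]
finger_gap: 0.1
[422.49498718 -98.99150959 287.21388808]
```

View pics/top1.png

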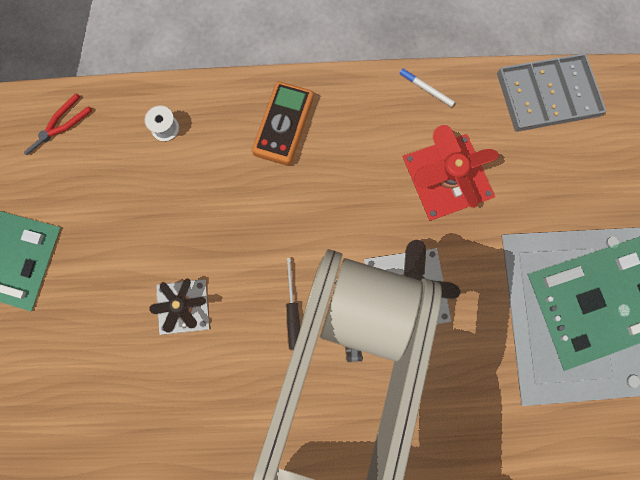

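View pics/scene1.png

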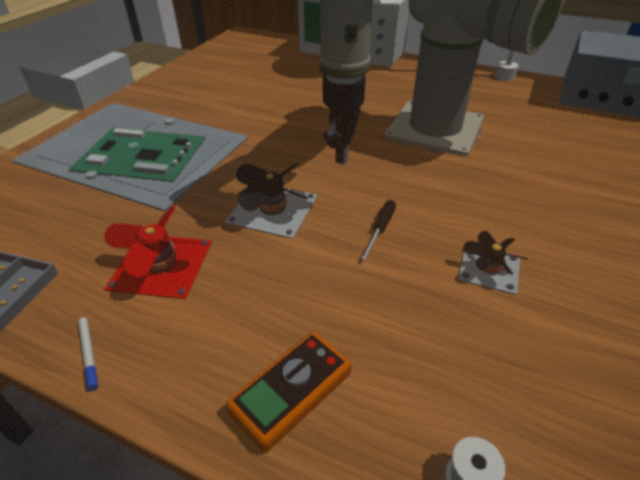

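The top view shows the arm hiding the near half of the fan, with nothing else in the way. In the scene view the fingers (340,155) are to the left of the near blade, clear of the rotor. Next I lower to tip height of about 60 mm and flick.

```bash
python3 -m jog '[{"tx":0,"ty":0,"tz":0.2,"ax":0,"ay":0,"az":0,"hand":0},{"tx":0,"ty":0,"tz":0.34,"ax":0,"ay":0,"az":0,"hand":0},{"tx":0,"ty":0,"tz":0.34,"ax":0,"ay":0,"az":0,"hand":0},{"tx":0,"ty":0,"tz":0.34,"ax":0,"ay":0,"az":0,"hand":0},{"tx":0,"ty":0,"tz":0.34,"ax":0,"ay":0,"az":0,"hand":0}]'
```

```text
time: 3.63
tool_pos: [422.7, -99.5, 236.6]
tcp_rot: [179.8, 0.1, 90.1]
ft_force: [0.2, 0.7, 0.0]
finger_gap: 0.0
```

```bash
python3 -m jog '[{"tx":-0.26,"ty":0,"tz":0,"ax":0,"ay":0,"az":0,"hand":0},{"tx":-0.53,"ty":0,"tz":0,"ax":0,"ay":0,"az":0,"hand":0}]'
python3 -m jog '[{"tx":-0.27,"ty":0,"tz":0,"ax":0,"ay":0,"az":0,"hand":0},{"tx":-0.54,"ty":0,"tz":0,"ax":0,"ay":0,"az":0,"hand":0},{"tx":-0.8,"ty":0,"tz":-0.08,"ax":0,"ay":0,"az":0,"hand":0},{"tx":-0.96,"ty":-0.15,"tz":-0.2,"ax":0,"ay":0,"az":0,"hand":0},{"tx":-1,"ty":-0.25,"tz":-0.45,"ax":0,"ay":0,"az":0,"hand":0}]'
python3 - <<'E'
from h import *
for i in range(4):
    T=snapshot("scene");cv2.imwrite(f"pics/f{i}.png",cv2.resize(T["pixels"][120:260,190:350,::-1],None,fx=2.4,fy=2))
ims=[cv2.imread(f"pics/f{i}.png") for i in range(4)]
cv2.imwrite("pics/f.png",np.vstack([np.hstack(ims[:2]),np.hstack(ims[2:])]))
print(sense()["tool_pos"],sense()["time"])
E
```

```text
time: 3.8
tool_pos: [423.0, -178.6, 236.7]
tcp_rot: [179.8, 0.1, 90.4]
ft_force: [1.1, 0.3, -0.1]
finger_gap: -0.3
time: 4.22
tool_pos: [382.5, -331.6, 300.5]
tcp_rot: [-179.8, -0.1, 90.0]
ft_force: [0.2, -0.2, 0.4]
finger_gap: 0.1
[ 384.82180655 -330.26835944  305.32402154] 4.4167
```

View pics/f.png

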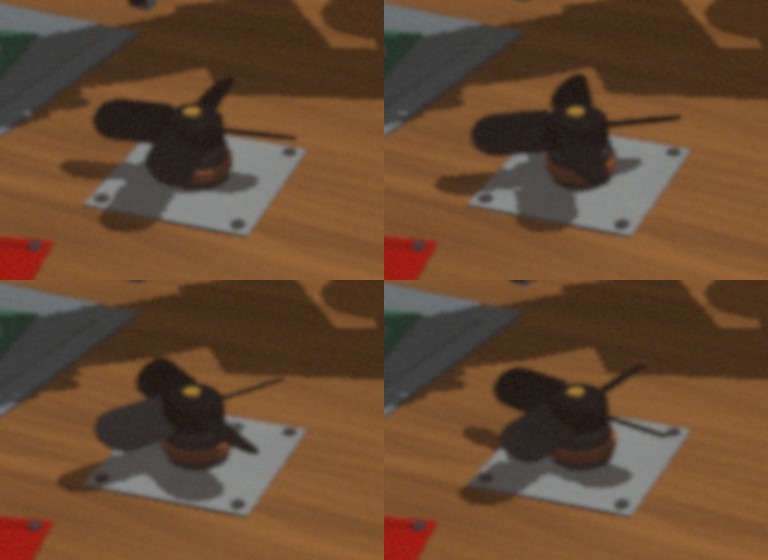

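The frames show the rotor going anticlockwise, about 20° per 0.05 s (roughly 7 rad/s), with the tool clear of it. Now I back off upward and let it run.

```bash
cat > spd.py <<'E'
from h import *
# rotor angle (mod 90) from scene: dark pixels onto z=66 plane, 2 frames
def ang():
    T=snapshot("scene");h=cv2.cvtColor(T["pixels"],cv2.COLOR_RGB2HSV).astype(int)
    ys,xs=np.nonzero(h[...,2]<60);s=np.hypot(xs-270,ys-180)<60
    P=np.array([onplane(T,(x,y),66)[:2] for x,y in zip(xs[s],ys[s])])-[486,-227];r=np.hypot(*P.T);a=np.arctan2(P[:,1],P[:,0]);k=(r>55)&(r<95)
    return np.degrees(np.angle(np.exp(4j*a[k]).mean()))/4
A=[ang() for _ in range(3)];print(round(sense()["time"],2),np.round(A,1),"deg/s",np.round((np.diff(A)+45)%90-45,1)/.05)
E
python3 -m jog '[{"tx":-0.2,"ty":-0.1,"tz":-0.2,"ax":0,"ay":0,"az":0,"hand":0},{"tx":-0.3,"ty":-0.1,"tz":-0.4,"ax":0,"ay":0,"az":0,"hand":0},{"tx":-0.3,"ty":-0.1,"tz":-0.5,"ax":0,"ay":0,"az":0,"hand":0},{"tx":-0.3,"ty":-0.1,"tz":-0.5,"ax":0,"ay":0,"az":0,"hand":0},{"tx":-0.3,"ty":-0.1,"tz":-0.5,"ax":0,"ay":0,"az":0,"hand":0}]'
python3 spd.py
for i in 1 2 3 4 5 6 7 8; do python3 -m jog '[{"tx":0,"ty":0,"tz":0,"ax":0,"ay":0,"az":0,"hand":0},{"tx":0,"ty":0,"tz":0,"ax":0,"ay":0,"az":0,"hand":0},{"tx":0,"ty":0,"tz":0,"ax":0,"ay":0,"az":0,"hand":0},{"tx":0,"ty":0,"tz":0,"ax":0,"ay":0,"az":0,"hand":0},{"tx":0,"ty":0,"tz":0,"ax":0,"ay":0,"az":0,"hand":0}]' >/dev/null; python3 spd.py; done
```

```text
time: 4.83
tool_pos: [369.9, -373.6, 377.4]
tcp_rot: [179.9, 0.1, 90.1]
ft_force: [-0.5, -0.5, -0.7]
finger_gap: 0.1
4.98 [ 9.5 25.2 39.6] deg/s [314. 288.]
5.55 [20.2 31.8 43.8] deg/s [234. 240.]
6.12 [-5.9  6.9 17.4] deg/s [256. 210.]
6.68 [22.2 29.2 36. ] deg/s [140. 138.]
7.25 [22.6 27.7 32.7] deg/s [104.  98.]
7.82 [0.6 5.1 9.7] deg/s [88. 92.]
8.38 [37.9 40.5 43. ] deg/s [52. 50.]
8.95 [-25.3 -23.5 -21.2] deg/s [36. 48.]
9.52 [-10.2  -9.4  -9. ] deg/s [16.  8.]
```

```bash
for i in 1 2 3 4; do python3 -m jog '[{"tx":0,"ty":0,"tz":0,"ax":0,"ay":0,"az":0,"hand":0},{"tx":0,"ty":0,"tz":0,"ax":0,"ay":0,"az":0,"hand":0},{"tx":0,"ty":0,"tz":0,"ax":0,"ay":0,"az":0,"hand":0},{"tx":0,"ty":0,"tz":0,"ax":0,"ay":0,"az":0,"hand":0},{"tx":0,"ty":0,"tz":0,"ax":0,"ay":0,"az":0,"hand":0}]' >/dev/null; python3 spd.py; done
python3 - <<'E'
from h import *
cv2.imwrite("pics/end.png",snapshot("top")["pixels"][:,:,::-1])
E
```

```text
10.08 [-8.6 -8.8 -8.6] deg/s [-2.  2.]
10.65 [-9.  -8.8 -8.8] deg/s [ 4. -2.]
11.22 [-8.7 -9.1 -8.9] deg/s [-8.  4.]
11.78 [-8.9 -8.7 -8.7] deg/s [4. 0.]
```

View pics/end.png

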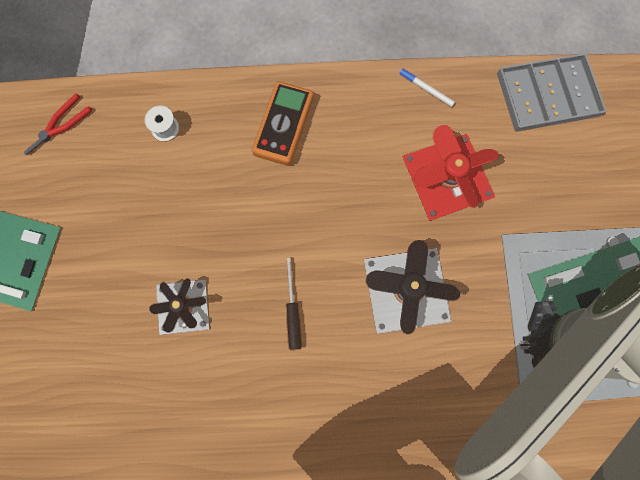

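The rotor (415,286) is at rest, the small fan (176,305) looks as it did at the start, and the arm is clear of everything.

```bash
python3 -c "
from bench import *
hand_in()"
```

```text
the job is handed in; nothing more can be done
```

I flicked the large fan's near blade once with the shut fingers. The rotor spun anticlockwise at about 6–7 rad/s, and I backed the arm off while it ran down to rest on its own in about 6 s. I then handed the job in; it reported no verdict.

**Turning:** the speeds I measured on the way add up to about two full turns. That is an estimate, because I sampled the angle and did not follow it continuously.

**Last checks:** at about 11.8 s of the 42 s allowed, the rotor angle was steady within the measurement noise. The small fan looked the same in the top view before and after; I compared it by eye and did not measure its marked blade. The arm was clear of everything.

**Disagreement:** the large fan's nut measured 83 mm high from two views, against 86 mm in the text. The small fan's nut measured 53 mm against 55 mm. The calibration is good to about 2 mm, so the large fan's figure is slightly outside that.

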